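# Match the glazed cups to their saucers

### The job

Stand each of the four glazed cups upright in the middle of the saucer of its own colour, setting it down gently rather than dropping it. Leave the saucers and the two unglazed terracotta cups where they are.

Things in the scene. Friction and masses are not known exactly. Their poses are not given: they have to be found in the camera images.
- cup_blue: Small handleless tea cup glazed cobalt blue all over, loose, upright and open at the top, about 140 g: 62 mm tall, outside diameter 62 mm with straight upright sides from 14 mm above its foot to the rim, narrowing below to a foot of 48 mm diameter; wall 4 mm. Origin: centre of the underside of the foot; z up, round about z.
- cup_green: Small handleless tea cup glazed leaf green all over, loose, upright and open at the top, about 140 g: 62 mm tall, outside diameter 62 mm with straight upright sides from 14 mm above its foot to the rim, narrowing below to a foot of 48 mm diameter; wall 4 mm. Origin: centre of the underside of the foot; z up, round about z.
- cup_yellow: Small handleless tea cup glazed mustard yellow all over, loose, upright and open at the top, about 140 g: 62 mm tall, outside diameter 62 mm with straight upright sides from 14 mm above its foot to the rim, narrowing below to a foot of 48 mm diameter; wall 4 mm. Origin: centre of the underside of the foot; z up, round about z.
- cup_white: Small handleless tea cup glazed white all over, loose, upright and open at the top, about 140 g: 62 mm tall, outside diameter 62 mm with straight upright sides from 14 mm above its foot to the rim, narrowing below to a foot of 48 mm diameter; wall 4 mm. Origin: centre of the underside of the foot; z up, round about z.
- saucer_blue: Round saucer glazed cobalt blue all over, loose, about 220 g: 112 mm across the rim, 12 mm high, flat inside floor about 76 mm across that lies 5 mm above its underside. Origin: centre of its underside; z up, round about z.
- saucer_green: Round saucer glazed leaf green all over, loose, about 220 g: 112 mm across the rim, 12 mm high, flat inside floor about 76 mm across that lies 5 mm above its underside. Origin: centre of its underside; z up, round about z.
- saucer_yellow: Round saucer glazed mustard yellow all over, loose, about 220 g: 112 mm across the rim, 12 mm high, flat inside floor about 76 mm across that lies 5 mm above its underside. Origin: centre of its underside; z up, round about z.
- saucer_white: Round saucer glazed white all over, loose, about 220 g: 112 mm across the rim, 12 mm high, flat inside floor about 76 mm across that lies 5 mm above its underside. Origin: centre of its underside; z up, round about z.
- unglazed_cup_1: Unglazed cup of bare orange-brown terracotta, same shape and size as the glazed cups; stays where it is. Origin: centre of the underside of the foot; z up.
- unglazed_cup_2: Unglazed cup of bare orange-brown terracotta, same shape and size as the glazed cups; stays where it is. Origin: centre of the underside of the foot; z up.

How it is judged:
At the end, for the whole second after the job is handed in: Each glazed cup stands upright (within 0.1 rad) on the floor of the saucer of its own colour, its centre within 12 mm of the saucer's centre; cups and saucers are at rest and released; the four saucers and the two unglazed cups are within 30 mm of where they started and upright (horizontal distance between cup_blue and saucer_blue below 0.012 m and z of cup_blue in the frame of saucer_blue between 0.002 and 0.009 m and angle between each of cup_blue, saucer_blue, cup_green, saucer_green, cup_yellow, saucer_yellow, cup_white, saucer_white, unglazed_cup_1, unglazed_cup_2's own z axis and vertical below 0.1 rad and linear speed of each of cup_blue, saucer_blue, cup_green, saucer_green, cup_yellow, saucer_yellow, cup_white, saucer_white below 0.02 m/s and distance of each of saucer_blue, saucer_green, saucer_yellow, saucer_white, unglazed_cup_1, unglazed_cup_2 from where it was at the start of the episode below 0.03 m and horizontal distance between cup_green and saucer_green below 0.012 m and z of cup_green in the frame of saucer_green between 0.002 and 0.009 m and horizontal distance between cup_yellow and saucer_yellow below 0.012 m and z of cup_yellow in the frame of saucer_yellow between 0.002 and 0.009 m and horizontal distance between cup_white and saucer_white below 0.012 m and z of cup_white in the frame of saucer_white between 0.002 and 0.009 m); the robot touches nothing.
It fails at once if a glazed cup is dropped or flung (it moves faster than 0.6 m/s with no finger on it, as after a fall of about 2 cm) ((linear speed of cup_blue above 0.6 m/s and contact force between the fingers and cup_blue below 0.05 N) or (linear speed of cup_green above 0.6 m/s and contact force between the fingers and cup_green below 0.05 N) or (linear speed of cup_yellow above 0.6 m/s and contact force between the fingers and cup_yellow below 0.05 N) or (linear speed of cup_white above 0.6 m/s and contact force between the fingers and cup_white below 0.05 N)).
It fails at once if a saucer is shoved more than 30 mm from its place (distance of any of saucer_blue, saucer_green, saucer_yellow, saucer_white from where it was at the start of the episode above 0.03 m).
It fails at once if an unglazed cup is displaced by more than 30 mm (distance of any of unglazed_cup_1, unglazed_cup_2 from where it was at the start of the episode above 0.03 m).
It also fails if it takes over 109 s, if anything falls off the work surface, if the arm or the gripper's body presses on something with over 40 N, if the wrist force passes 120 N, or if a joint passes its speed limit or range.

### The arm

A 7-joint arm with a two-finger parallel gripper is mounted at the origin on the work surface. World frame = base frame: x ahead of the robot, y to its left, z up, the work surface at z = 0. Lengths are in m, angles in rad, forces in N, time in s.
With the tool pointing down it reaches from about 0.35 to 0.9 m from the base axis. Payload 8.1 kg.
Tool frame: the origin (TCP) lies midway between the tips of the shut fingers; the grasp point (between the pads) lies arm.grasp_offset behind it (arm.grasp_offset is the distance from the TCP to the grasp point, in m); z points along the fingers, y is the line along which they close (so a half turn about z gives the same grasp; the last joint's range is limited). The gripper opens to 92 mm and grips with 3 to 60 N. Pads are 19 mm wide; open, the fingers measure 130 mm over their backs; the gripper's body (75 mm by 190 mm) begins 47 mm behind the grasp point.
Start: joints at [-1.326, 0.434, 0.025, 1.573, -0.012, 1.134, -0.075], TCP at [0.213, 0.588, 0.227] pointing down, gripper open.
Joint ranges: [-2.62, 2.62], [-0.44, 2.09], [-1.27, 1.32], [0.08, 2.57], [-1.32, 4.46], [0.12, 2], [-2.74, 2.74]. Speed limits (rad/s): [2.22, 2.22, 3.01, 3.01, 3.14, 3.14, 3.14].

### API

Orientations are given as a rotation vector (axis times angle).
In Python, from cell import observe, imaging, arm gives the robot as it stands.
- The arm moves only by the tool apply_moves, never from a script. Its argument "commands" is a list of rows, each a list of 5 numbers: the opening in per cent of the stroke, from 0 (shut) to 100 (fully open), then the shift along the world's x, y, z in units of 0.06 m (1.0 is 0.06 m), then the turn about the world's z in units of 0.5 rad (1.0 is 0.5 rad). A call has 1 to 12 rows; each row shifts and turns the commanded pose from where the row before left it; what a row does not reach is not made up. A row lasts 1/8 s, in which the tool goes at most 62.5 mm and 10.7 degrees, less where a joint would pass 70% of its speed; a pose out of reach is approached as far as the arm can. A call with a number of a shift or a turn outside -1 to 1 is refused whole. A call with a gripper value outside its range is refused whole. The fingers move at their own pace and stop on an object; "newtons" is the grip in N (left out, the last holds). Time passes only in rows, so rows that do not move let the fingers close. It gives the time, the measured TCP pose, the force, the opening and the grip force at its end, in the units of the state.
- observe(): the state, without advancing time (a new reading comes with each control period).
- imaging.get_image(name): name is "scene" or "top"; returns (picture, depth): 400x640x3 uint8, red, green, blue; 400x640 float32, m along the optical axis (not along the pixel's ray), 0 where there is no reading.
- imaging.camera_params(name): a dict with "camera_matrix" (3x3 intrinsics, pixels), "dist" ([k1, k2, p1, p2, k3] as OpenCV has them; the pictures are not rectified), "origin" and "rotation" of the camera in the world. Camera axes: x right, y up, looking along -z (the intrinsics and any distortion apply to the point x, -y, -z); pixel columns grow to the right and rows downward; lengths in m; the calibration is good to about 2 mm. A picture is of the moment at which its call begins. camera_params takes no time and is no camera call.
- arm.sign_off(): hands the job in; it is judged then, once.
The state is a dict: "clock": time; "joints": joint angles; "dq": joint speeds; "joint_efforts": joint torques, N m; "position": TCP position; "ee_rot": TCP orientation; "force": force on the tool from outside, world axes, zero at the start; "ft_torque": the same for the moment, N m; "width": opening from 0.0 (shut) to 1.0 (fully open); "gripper_force": force on a finger pad.
Only numpy, scipy, OpenCV 4.12 (cv2) and the standard library are available. Lean on these libraries where they do the work, as an engineer would, in place of code of your own. Each camera call takes 0.05 s, during which the arm holds its last target. There are 200 camera calls.

## Working session

There is one attempt and no reset: what is moved stays moved. The work goes in short steps, Python scripts to look and compute and a tool call to move; the robot and the scene stay as the last step left them, time stands still between calls to the robot, and variables do not carry over. Pictures are saved under pics/ and viewed, at most 14 in all, crops included, and the job is handed in when it is done.

Besides the shell and the picture viewer there is one more tool, called after ">>>" by a JSON object that holds its "api" and its "payload", one argument or row to a line. apply_moves: Moves the arm, as the interface text tells. Its arguments: {"type":"object","properties":{"commands":{"type":"array"},"newtons":{"type":"number"}},"required":["commands"]}

```bash
mkdir -p pics
python3 - <<'E'
from cell import observe, imaging, arm
import numpy as np, cv2
s=observe(); print({k:np.round(v,3) for k,v in s.items()}, arm.grasp_offset)
for n in("top","scene"):
    im,d=imaging.get_image(n); cv2.imwrite(f"pics/{n}0.png",im[:,:,::-1]); np.savez(f"{n}0.npz",im=im,d=d)
    p=imaging.camera_params(n); print(n,p)
E
```

```text
{'clock': np.float64(0.0), 'joints': array([-1.326,  0.435,  0.025,  1.574, -0.012,  1.134, -0.075]), 'dq': array([-0.   ,  0.001, -0.003, -0.001, -0.   ,  0.001, -0.002]), 'joint_efforts': array([ 1.0000e-03, -6.6785e+01,  9.8600e-01, -3.1446e+01, -6.0000e-02,
        4.3000e-02,  0.0000e+00]), 'position': array([0.213, 0.587, 0.226]), 'ee_rot': array([-5.440e-01, -3.094e+00,  2.000e-03]), 'force': array([ 0.944, -0.368,  0.197]), 'ft_torque': array([ 0.025, -0.038, -0.053]), 'gripper_force': np.float64(0.0), 'width': np.float64(1.002)} 0.0188
top {'camera_matrix': array([[430.39095158,   0.        , 322.41164865],
       [  0.        , 430.39095158, 196.50565147],
       [  0.        ,   0.        ,   1.        ]]), 'dist': array([-0.06316835,  0.        ,  0.        ,  0.        ,  0.        ]), 'origin': array([ 0.29828384, -0.00437327,  1.11302687]), 'rotation': array([ 0.16687195, -0.17392215, -1.55125531])}
scene {'camera_matrix': array([[425.04382265,   0.        , 313.21521231],
       [  0.        , 425.04382265, 203.23737017],
       [  0.        ,   0.        ,   1.        ]]), 'dist': array([0.00736155, 0.        , 0.        , 0.        , 0.        ]), 'origin': array([1.00737548, 0.20396899, 0.83745198]), 'rotation': array([0.35326284, 0.54856152, 1.94430317])}
```

View pics/top0.png

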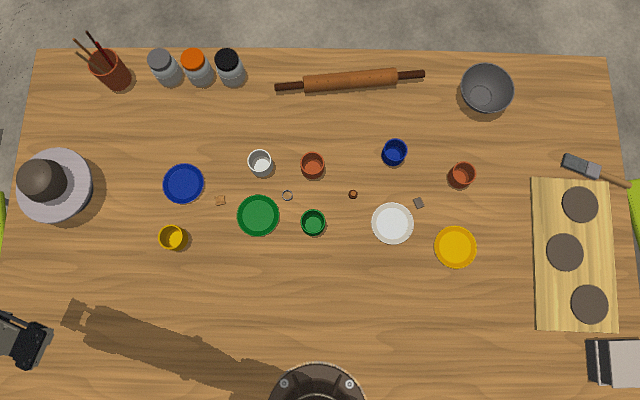

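View pics/scene0.png

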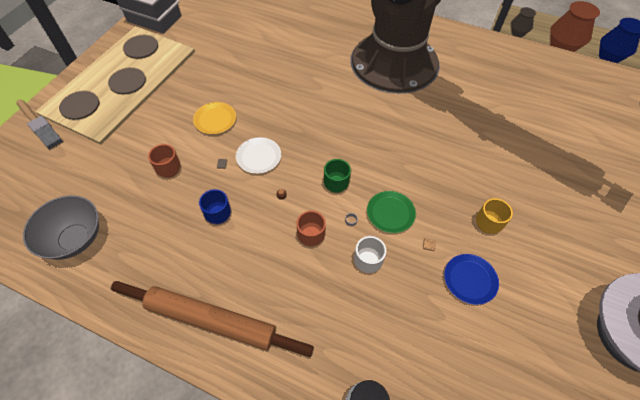

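The top view shows the cups: yellow (171,237), white (260,162), green (313,222), blue (394,152), terracotta (312,165) and (461,174). The saucers are blue (183,183), green (258,215), white (392,223) and yellow (455,247). The scene view agrees.

```bash
cat > h.py <<'E'
import numpy as np, cv2
from cell import imaging
from scipy.spatial.transform import Rotation as R
from scipy.optimize import least_squares
def cloud(n,d):
    p=imaging.camera_params(n); h,w=d.shape
    u,v=np.meshgrid(np.arange(w),np.arange(h))
    q=cv2.undistortPoints(np.stack([u,v],-1).reshape(-1,1,2).astype(float),p["camera_matrix"],p["dist"]).reshape(h,w,2)
    c=np.stack([q[...,0]*d,-q[...,1]*d,-d],-1)
    r=np.asarray(p["rotation"]); M=r if r.shape==(3,3) else R.from_rotvec(r).as_matrix()
    P=c@M.T+p["origin"]; P[d<=0]=np.nan; return P
def pix(n,X):
    p=imaging.camera_params(n); M=R.from_rotvec(p["rotation"]).as_matrix()
    c=(np.atleast_2d(X)-p["origin"])@M; c=c*[1,-1,-1]
    return cv2.projectPoints(c,np.zeros(3),np.zeros(3),p["camera_matrix"],p["dist"])[0][:,0]
def masks(im):
    H,S,V=cv2.split(cv2.cvtColor(im,cv2.COLOR_RGB2HSV).astype(int))
    return dict(blue=(H>105)&(H<130)&(S>120),green=(H>50)&(H<80)&(S>120),yellow=(H>18)&(H<28)&(S>170),
      white=(S<40)&(V>110),terra=((H<11)&(S>110)))
def outline(n,im,col,xy,kind):
    """model-outline fit: IoU of the projected solid against the colour mask"""
    m=masks(im)[col]
    a=np.linspace(0,2*np.pi,48,endpoint=False)
    prof=[(.024,0),(.031,.014),(.031,.062)] if kind=="cup" else [(.04,0),(.056,.012)]
    if kind=="oncup": prof=[(.024,.005),(.031,.019),(.031,.067)]
    ring=np.concatenate([np.c_[r*np.cos(a),r*np.sin(a),0*a+z] for r,z in prof])
    c0=pix(n,[xy[0],xy[1],.03])[0].astype(int)
    y0,x0=max(c0[1]-45,0),max(c0[0]-45,0); sub=m[y0:y0+90,x0:x0+90].astype(float)
    k=8
    big=cv2.resize(sub,None,fx=k,fy=k,interpolation=cv2.INTER_NEAREST)
    def iou(c):
        q=(pix(n,ring+[c[0],c[1],0])-[x0,y0]+.5)*k
        t=np.zeros(big.shape,np.uint8); cv2.fillConvexPoly(t,cv2.convexHull(q.astype(np.int32)),1)
        near=cv2.dilate(t,np.ones((25,25),np.uint8)); b=big*near
        return -(b*t).sum()/np.maximum(b,t).sum()
    from scipy.optimize import minimize
    s=minimize(iou,xy,method="Nelder-Mead",options=dict(initial_simplex=np.array(xy)+[[.006,.004],[-.006,.004],[0,-.006]],xatol=2e-4))
    return s.x,-s.fun
E
python3 - <<'E'
from h import *
seed=dict(cup_blue=(394,152),cup_green=(313,222),cup_yellow=(171,237),cup_white=(260,162),sau_blue=(183,183),sau_green=(258,215),sau_white=(392,223),sau_yellow=(455,247),cup_terra1=(312,165),cup_terra2=(461,174))
D={n:np.load(n+"0.npz") for n in("top","scene")}
P={n:cloud(n,D[n]["d"]) for n in D}
for n in P: z=P[n][150:300,150:480,2]; print(n,"table z",np.nanmedian(z))
for k,(u,v) in seed.items():
    kind,col=k.split("_"); col=col.rstrip("12")
    xy=np.nanmedian(P["top"][v-8:v+9,u-8:u+9,:2].reshape(-1,2),0)
    r=[]
    for n in P:
        g,f=outline(n,D[n]["im"],col,xy,kind)
        A=P[n]; near=np.hypot(A[...,0]-g[0],A[...,1]-g[1])<.07
        s=A[near&masks(D[n]["im"])[col]]; r+=[np.round(g,4),round(f,3),np.round(np.nanpercentile(s[:,2],97),4)]
    print(k,*r)
E
```

```text
top table z 0.001117813450915106
scene table z -0.0005128254552527745
cup_blue [ 0.658  -0.1933] 0.921 0.0638 [ 0.6574 -0.194 ] 0.896 0.0618
cup_green [0.4685 0.0166] 0.94 0.0642 [0.4691 0.0155] 0.877 0.0618
cup_yellow [0.425  0.3677] 0.962 0.0641 [0.4249 0.3671] 0.925 0.0623
cup_white [0.6291 0.1587] 0.522 0.0646 [0.6237 0.1554] 0.934 0.0625
sau_blue [0.5735 0.3633] 0.94 0.0137 [0.5734 0.363 ] 0.942 0.0123
sau_green [0.4907 0.1605] 0.952 0.014 [0.4894 0.159 ] 0.909 0.0116
sau_white [ 0.4745 -0.1891] 0.961 0.0138 [ 0.4753 -0.1884] 0.959 0.0116
sau_yellow [ 0.4142 -0.3514] 0.975 0.0138 [ 0.4158 -0.3503] 0.908 0.0114
cup_terra1 [0.6191 0.0207] 0.768 0.0642 [0.6192 0.0205] 0.942 0.0624
cup_terra2 [ 0.5989 -0.3694] 0.713 0.0641 [ 0.5992 -0.3685] 0.936 0.0617
```

>>> {"api": "apply_moves", "payload": {
  "commands": [
    [100,0.3,-0.3,-0.1,0],
    [100,0.6,-0.6,-0.2,0],
    [100,0.6,-0.6,-0.2,0],
    [100,0.6,-0.6,-0.2,0],
    [100,0.6,-0.6,-0.2,0],
    [100,0.6,-0.6,-0.2,0],
    [100,0.23,-0.36,-0.17,0],
    [100,0,0,0,0],
    [100,0,0,0,0],
    [100,0,0,0,0]
  ],
  "newtons": 15
}}

```text
clock: 1.35
position: [0.4239, 0.3695, 0.1509]
ee_rot: [-0.54, -3.095, -0.001]
force: [-0.4, -0.5, 0.1]
width: 0.999
gripper_force: 0.0
```

Run:
```python
from h import *
D=np.load("top0.npz");m=masks(D["im"])
print("white mask near cup", m["white"][140:185:3,235:285:2].astype(int).sum())
P=cloud("top",D["d"]); A=np.load("scene0.npz"); S=cloud("scene",A["d"])
for n,Q in(("top",P),("scene",S)):
  for c in [(.6237,.1554),(.425,.3677),(.4685,.016),(.6575,-.1935)]:
    q=Q[(np.hypot(Q[...,0]-c[0],Q[...,1]-c[1])<.045)&(Q[...,2]>.057)]
    f=least_squares(lambda p:np.hypot(q[:,0]-p[0],q[:,1]-p[1])-.029,c,loss="soft_l1",f_scale=.002)
    print(n,c,len(q),np.round(f.x,4))
```

```text
white mask near cup 51
top (0.6237, 0.1554) 125 [0.623  0.1555]
top (0.425, 0.3677) 138 [0.4239 0.3667]
top (0.4685, 0.016) 126 [0.4681 0.0162]
top (0.6575, -0.1935) 135 [ 0.6574 -0.1939]
scene (0.6237, 0.1554) 203 [0.6249 0.1562]
scene (0.425, 0.3677) 193 [0.427  0.3673]
scene (0.4685, 0.016) 151 [0.4704 0.0172]
scene (0.6575, -0.1935) 174 [ 0.659  -0.1919]
```

>>> {"api": "apply_moves", "payload": {
  "commands": [
    [100,0.02,-0.035,-0.4,0],
    [100,0,0,-0.5,0],
    [100,0,0,-0.5,0],
    [100,0,0,-0.4,0],
    [100,0,0,-0.25,0],
    [100,0,0,-0.1,0],
    [100,0,0,0,0],
    [40,0,0,0,0],
    [40,0,0,0,0],
    [40,0,0,0,0],
    [40,0,0,0,0],
    [40,0,0,0,0]
  ],
  "newtons": 15
}}

```text
clock: 2.85
position: [0.4262, 0.366, 0.0219]
ee_rot: [0.544, 3.094, 0.001]
force: [-0.2, -0.1, 4.6]
width: 0.688
gripper_force: 15.0
```

>>> {"api": "apply_moves", "payload": {
  "commands": [
    [40,0,0,0.2,0],
    [40,0,0,0.5,0],
    [40,0,0,0.6,0],
    [40,0,0,0.5,0],
    [40,0,-0.3,0.3,0],
    [40,0,-0.6,0,0],
    [40,0,-0.8,0,0],
    [40,0,-0.8,0,0],
    [40,0,-0.8,0,0],
    [40,0,-0.8,0,0],
    [40,0,-0.8,0,0],
    [40,0,-0.8,0,0]
  ]
}}

```text
clock: 4.35
position: [0.4258, 0.0224, 0.1481]
ee_rot: [0.544, 3.094, 0.001]
force: [1.2, 0.0, -1.5]
width: 0.683
gripper_force: 15.0
```

>>> {"api": "apply_moves", "payload": {
  "commands": [
    [40,0,-0.8,0,0],
    [40,0,-0.8,0,0],
    [40,0,-0.8,0,0],
    [40,0,-0.8,0,0],
    [40,0,-0.8,0,0],
    [40,0,-0.8,0,0],
    [40,-0.1,-0.6,0,0],
    [40,-0.05,-0.4,0,0],
    [40,0,-0.2,0,0],
    [40,0,0,0,0],
    [40,0,0,0,0],
    [40,0,0,0,0]
  ]
}}

```text
clock: 5.85
position: [0.4174, -0.3349, 0.1475]
ee_rot: [-0.541, -3.095, -0.001]
force: [-0.5, 0.0, -1.4]
width: 0.684
gripper_force: 15.0
```

>>> {"api": "apply_moves", "payload": {
  "commands": [
    [40,-0.04,-0.27,0,0],
    [40,0,0,-0.4,0],
    [40,0,0,-0.5,0],
    [40,0,0,-0.5,0],
    [40,0,0,-0.3,0],
    [40,0,0,-0.15,0],
    [40,0,0,0,0],
    [40,0,0,0,0],
    [40,0,0,0,0]
  ]
}}

```text
clock: 6.98
position: [0.4151, -0.3527, 0.0373]
ee_rot: [0.543, 3.093, -0.001]
force: [0.1, -0.4, -2.0]
width: 0.687
gripper_force: 15.0
```

Run:
```python
from h import *
ims=[]
for n in("top","scene"):
    im,d=imaging.get_image(n); 
    for kind,xy in(("sau",(.415,-.351)),("cup",(.415,-.351))): pass
    g,f=outline(n,im,"yellow",(.415,-.351),"sau"); print(n,g,f)
    c=pix(n,[.415,-.351,.03])[0].astype(int); x0,y0=np.clip(c-60,0,[520,280]); ims.append(cv2.resize(im[y0:y0+120,x0:x0+120],(400,400)))
cv2.imwrite("pics/y1.png",np.hstack(ims)[:,:,::-1])
```

```text
top [ 0.41358434 -0.34899032] 0.3559303973488764
scene [ 0.41590086 -0.35151304] 0.6691285918827349
```

View pics/y1.png

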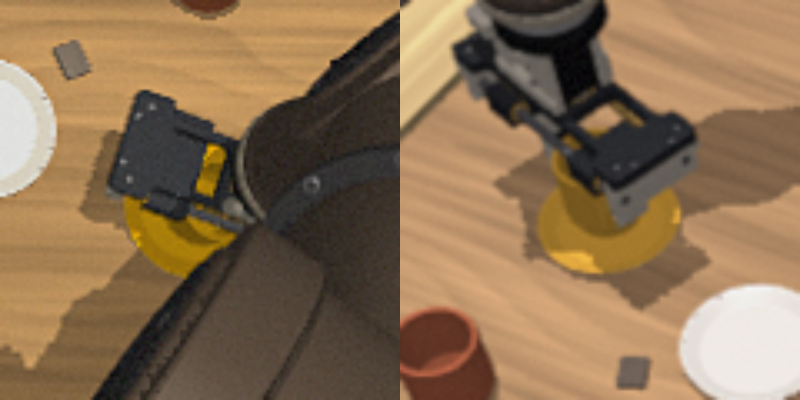

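The crops show the yellow cup held just above the middle of the yellow saucer, fingers clear of the rim. I'll lower the last centimetre slowly.

>>> {"api": "apply_moves", "payload": {
  "commands": [
    [40,0,0.02,-0.06,0],
    [40,0,0,-0.06,0],
    [40,0,0,-0.05,0],
    [40,0,0,0,0],
    [40,0,0,0,0]
  ]
}}

```text
clock: 7.7
position: [0.4147, -0.351, 0.0264]
ee_rot: [0.544, 3.094, 0.0]
force: [-0.4, 2.3, 3.3]
width: 0.687
gripper_force: 15.0
```

>>> {"api": "apply_moves", "payload": {
  "commands": [
    [75,0,0,0,0],
    [100,0,0,0,0],
    [100,0,0,0,0],
    [100,0,0,0,0],
    [100,0,0,0.4,0],
    [100,0,0,0.7,0],
    [100,0,0,0.7,0],
    [100,0.3,0.2,0.3,0],
    [100,0.7,0.45,0,0],
    [100,0.7,0.45,0,0],
    [100,0.7,0.45,0,0],
    [100,0.7,0.45,0,0]
  ]
}}

```text
clock: 9.2
position: [0.6019, -0.2301, 0.1524]
ee_rot: [0.544, 3.094, -0.0]
force: [0.5, -0.7, -0.4]
width: 1.001
gripper_force: 0.0
```

>>> {"api": "apply_moves", "payload": {
  "commands": [
    [100,0.6,0.4,0,0],
    [100,0.35,0.23,0,0],
    [100,0,0,0,0],
    [100,0,0,0,0],
    [100,0,0,0,0]
  ]
}}

```text
clock: 9.82
position: [0.6566, -0.1947, 0.1525]
ee_rot: [-0.547, -3.093, 0.001]
force: [-0.4, -1.0, 0.4]
width: 1.001
gripper_force: 0.0
```

```bash
cat > chk.py <<'E'
import sys
from h import *
col,x,y=sys.argv[1],float(sys.argv[2]),float(sys.argv[3])
for n in("top","scene"):
    im,d=imaging.get_image(n); Q=cloud(n,d)
    m=np.hypot(Q[...,0]-x,Q[...,1]-y)
    q=Q[(m<.045)&(Q[...,2]>.06)&(Q[...,2]<.08)]
    c=least_squares(lambda p:np.hypot(q[:,0]-p[0],q[:,1]-p[1])-.029,(x,y),loss="soft_l1",f_scale=.002).x if len(q)>20 else None
    print(n,"sau",outline(n,im,col,(x,y),"sau"),"rim",c,len(q),np.percentile(q[:,2],90) if len(q) else 0)
    p=pix(n,[x,y,.03])[0].astype(int); x0,y0=np.clip(p-50,0,[540,300])
    cv2.imwrite(f"pics/{col}_{n}.png",cv2.resize(im[y0:y0+100,x0:x0+100],(400,400))[:,:,::-1])
E
python3 chk.py yellow .415 -.351
```

```text
top sau (array([ 0.41438483, -0.35125947]), np.float64(0.9678482751333932)) rim [ 0.41183049 -0.34850139] 159 0.06939078255034184
scene sau (array([ 0.41297646, -0.35024052]), np.float64(0.7355280141007314)) rim [ 0.41458485 -0.34732584] 118 0.067120079749391
```

>>> {"api": "apply_moves", "payload": {
  "commands": [
    [100,0.02,0.02,-0.4,0],
    [100,0,0,-0.5,0],
    [100,0,0,-0.5,0],
    [100,0,0,-0.4,0],
    [100,0,0,-0.25,0],
    [100,0,0,-0.12,0],
    [100,0,0,0,0],
    [40,0,0,0,0],
    [40,0,0,0,0],
    [40,0,0,0,0],
    [40,0,0,0,0],
    [40,0,0,0,0]
  ]
}}

```text
clock: 11.42
position: [0.659, -0.1925, 0.0226]
ee_rot: [0.544, 3.094, -0.0]
force: [-0.6, 0.1, 3.3]
width: 0.674
gripper_force: 15.0
```

>>> {"api": "apply_moves", "payload": {
  "commands": [
    [40,0,0,0.2,0],
    [40,0,0,0.5,0],
    [40,0,0,0.6,0],
    [40,0,0,0.5,0],
    [40,0,0.3,0.3,0],
    [40,-0.1,0.6,0,0],
    [40,-0.12,0.8,0,0],
    [40,-0.12,0.8,0,0],
    [40,-0.12,0.8,0,0],
    [40,-0.12,0.8,0,0],
    [40,-0.12,0.8,0,0],
    [40,-0.12,0.8,0,0]
  ]
}}

```text
clock: 12.92
position: [0.6081, 0.1531, 0.1479]
ee_rot: [-0.541, -3.093, -0.001]
force: [1.3, 0.1, -1.7]
width: 0.675
gripper_force: 15.0
```

>>> {"api": "apply_moves", "payload": {
  "commands": [
    [40,-0.12,0.8,0,0],
    [40,-0.12,0.8,0,0],
    [40,-0.12,0.8,0,0],
    [40,-0.12,0.6,0,0],
    [40,-0.12,0.4,0,0],
    [40,0,0.16,0,0],
    [40,0,0,0,0],
    [40,0,0,0,0],
    [40,0,0,0,0]
  ]
}}

```text
clock: 14.05
position: [0.5743, 0.3618, 0.1483]
ee_rot: [0.547, 3.093, -0.001]
force: [-0.1, -1.3, -1.4]
width: 0.677
gripper_force: 15.0
```

>>> {"api": "apply_moves", "payload": {
  "commands": [
    [40,0,0.02,-0.4,0],
    [40,0,0,-0.5,0],
    [40,0,0,-0.5,0],
    [40,0,0,-0.3,0],
    [40,0,0,-0.12,0],
    [40,0,0,-0.06,0],
    [40,0,0,-0.06,0],
    [40,0,0,-0.04,0],
    [40,0,0,0,0],
    [40,0,0,0,0]
  ]
}}

```text
clock: 15.3
position: [0.5737, 0.3648, 0.0296]
ee_rot: [0.544, 3.094, 0.0]
force: [0.2, -0.4, -1.2]
width: 0.677
gripper_force: 15.0
```

>>> {"api": "apply_moves", "payload": {
  "commands": [
    [40,0,-0.02,-0.03,0],
    [40,0,0,-0.03,0],
    [40,0,0,0,0],
    [40,0,0,0,0]
  ]
}}

```text
clock: 15.8
position: [0.5739, 0.3636, 0.0274]
ee_rot: [0.544, 3.094, 0.002]
force: [-3.9, -2.2, 13.1]
width: 0.678
gripper_force: 15.0
```

>>> {"api": "apply_moves", "payload": {
  "commands": [
    [75,0,0,0,0],
    [100,0,0,0,0],
    [100,0,0,0,0],
    [100,0,0,0,0],
    [100,0,0,0.4,0],
    [100,0,0,0.7,0],
    [100,0,0,0.7,0],
    [100,0.1,-0.4,0.3,0],
    [100,0.17,-0.7,0,0],
    [100,0.17,-0.7,0,0],
    [100,0.17,-0.7,0,0],
    [100,0.17,-0.7,0,0]
  ]
}}

```text
clock: 17.3
position: [0.6203, 0.1681, 0.151]
ee_rot: [-0.546, -3.093, 0.002]
force: [0.6, -0.2, -0.8]
width: 0.999
gripper_force: 0.0
```

>>> {"api": "apply_moves", "payload": {
  "commands": [
    [100,0.05,-0.27,0,0],
    [100,0,0,0,0],
    [100,0,0,0,0],
    [100,0,0,0,0]
  ]
}}

```text
clock: 17.8
position: [0.6229, 0.1573, 0.1515]
ee_rot: [-0.539, -3.094, -0.001]
force: [-0.5, 0.2, 0.6]
width: 0.998
gripper_force: 0.0
```

```bash
python3 chk.py blue .5735 .363
```

```text
top sau (array([0.5795, 0.367 ]), np.float64(0.0)) rim None 0 0
scene sau (array([0.57232394, 0.36334582]), np.float64(0.9377116477076394)) rim [0.57513447 0.3640203 ] 272 0.06771970519902089
```

>>> {"api": "apply_moves", "payload": {
  "commands": [
    [100,0.02,-0.03,-0.4,0],
    [100,0,0,-0.5,0],
    [100,0,0,-0.5,0],
    [100,0,0,-0.4,0],
    [100,0,0,-0.25,0],
    [100,0,0,-0.1,0],
    [100,0,0,0,0],
    [40,0,0,0,0],
    [40,0,0,0,0],
    [40,0,0,0,0],
    [40,0,0,0,0],
    [40,0,0,0,0]
  ]
}}

```text
clock: 19.4
position: [0.6249, 0.1536, 0.0231]
ee_rot: [0.544, 3.094, 0.001]
force: [-0.3, 0.8, 3.0]
width: 0.671
gripper_force: 15.0
```

>>> {"api": "apply_moves", "payload": {
  "commands": [
    [40,0,0,0.2,0],
    [40,0,0,0.5,0],
    [40,0,0,0.6,0],
    [40,0,0,0.5,0],
    [40,-0.15,-0.3,0.3,0],
    [40,-0.26,-0.6,0,0],
    [40,-0.31,-0.7,0,0],
    [40,-0.31,-0.7,0,0],
    [40,-0.31,-0.7,0,0],
    [40,-0.31,-0.7,0,0],
    [40,-0.31,-0.7,0,0],
    [40,-0.26,-0.6,0,0]
  ]
}}

```text
clock: 20.9
position: [0.4904, -0.1482, 0.1494]
ee_rot: [0.545, 3.094, -0.0]
force: [0.9, 0.6, -1.3]
width: 0.672
gripper_force: 15.0
```

>>> {"api": "apply_moves", "payload": {
  "commands": [
    [40,-0.18,-0.41,0,0],
    [40,-0.09,-0.3,0,0],
    [40,0,0,0,0],
    [40,0,0,0,0],
    [40,0,0,0,0]
  ]
}}

```text
clock: 21.52
position: [0.4757, -0.188, 0.1488]
ee_rot: [-0.541, -3.095, -0.001]
force: [0.4, -0.6, -1.5]
width: 0.669
gripper_force: 15.0
```

>>> {"api": "apply_moves", "payload": {
  "commands": [
    [40,0,-0.02,-0.4,0],
    [40,0,0,-0.5,0],
    [40,0,0,-0.5,0],
    [40,0,0,-0.3,0],
    [40,0,0,-0.12,0],
    [40,0,0,-0.06,0],
    [40,0,0,-0.06,0],
    [40,0,0,-0.03,0],
    [40,0,0,0,0],
    [40,0,0,0,0]
  ]
}}

```text
clock: 22.78
position: [0.4754, -0.1904, 0.0308]
ee_rot: [0.544, 3.094, 0.0]
force: [0.0, 0.2, -1.6]
width: 0.668
gripper_force: 15.0
```

>>> {"api": "apply_moves", "payload": {
  "commands": [
    [40,0,0.02,-0.03,0],
    [40,0,0,-0.02,0],
    [40,0,0,0,0],
    [40,0,0,0,0]
  ]
}}

```text
clock: 23.28
position: [0.4753, -0.1889, 0.028]
ee_rot: [0.544, 3.094, 0.001]
force: [-2.6, 2.2, 6.1]
width: 0.67
gripper_force: 15.0
```

>>> {"api": "apply_moves", "payload": {
  "commands": [
    [75,0,0,0,0],
    [100,0,0,0,0],
    [100,0,0,0,0],
    [100,0,0,0,0],
    [100,0,0,0.4,0],
    [100,0,0,0.7,0],
    [100,0,0,0.7,0],
    [100,-0.02,0.4,0.2,0],
    [100,-0.02,0.7,0,0],
    [100,-0.02,0.7,0,0],
    [100,-0.02,0.7,0,0],
    [100,-0.02,0.7,0,0]
  ]
}}

```text
clock: 24.78
position: [0.4691, 0.0042, 0.1476]
ee_rot: [0.544, 3.094, 0.0]
force: [0.4, 0.4, -0.2]
width: 0.998
gripper_force: 0.0
```

>>> {"api": "apply_moves", "payload": {
  "commands": [
    [100,0,0.22,0,0],
    [100,0,0,0,0],
    [100,0,0,0,0],
    [100,0,0,0,0]
  ]
}}

```text
clock: 25.28
position: [0.4693, 0.0147, 0.1476]
ee_rot: [0.547, 3.093, -0.001]
force: [1.3, 0.2, -0.2]
width: 0.997
gripper_force: 0.0
```

```bash
python3 chk.py white .475 -.189
```

```text
top sau (array([ 0.47442535, -0.18911543]), np.float64(0.8965840921841958)) rim [ 0.47300931 -0.18729829] 142 0.06991782295476626
scene sau (array([ 0.47492834, -0.18909842]), np.float64(0.9362383999077757)) rim [ 0.4752048  -0.18581359] 167 0.06656857141266712
```

White is centred to within about 3 mm. Next is green.

>>> {"api": "apply_moves", "payload": {
  "commands": [
    [100,0,0.02,-0.4,0],
    [100,0,0,-0.5,0],
    [100,0,0,-0.5,0],
    [100,0,0,-0.4,0],
    [100,0,0,-0.2,0],
    [100,0,0,-0.08,0],
    [100,0,0,0,0],
    [40,0,0,0,0],
    [40,0,0,0,0],
    [40,0,0,0,0],
    [40,0,0,0,0],
    [40,0,0,0,0]
  ]
}}

```text
clock: 26.88
position: [0.4693, 0.0172, 0.0229]
ee_rot: [0.544, 3.094, 0.0]
force: [-1.5, -0.2, 6.1]
width: 0.657
gripper_force: 15.0
```

>>> {"api": "apply_moves", "payload": {
  "commands": [
    [40,0,0,0.2,0],
    [40,0,0,0.4,0],
    [40,0,0,0.4,0],
    [40,0,0.2,0.2,0],
    [40,0.1,0.4,0,0],
    [40,0.1,0.6,0,0],
    [40,0.1,0.6,0,0],
    [40,0.05,0.4,0,0],
    [40,0,0.2,0,0],
    [40,0,0,0,0],
    [40,0,0,0,0],
    [40,0,0,0,0]
  ]
}}

```text
clock: 28.38
position: [0.4902, 0.1601, 0.0948]
ee_rot: [-0.546, -3.094, 0.001]
force: [-0.1, 0.6, -1.6]
width: 0.658
gripper_force: 15.0
```

>>> {"api": "apply_moves", "payload": {
  "commands": [
    [40,0,0,-0.3,0],
    [40,0,0,-0.35,0],
    [40,0,0,-0.2,0],
    [40,0,0,-0.1,0],
    [40,0,0,-0.06,0],
    [40,0,0,-0.04,0],
    [40,0,0,0,0],
    [40,0,0,0,0]
  ]
}}

```text
clock: 29.38
position: [0.4904, 0.1614, 0.032]
ee_rot: [0.543, 3.094, 0.0]
force: [-0.3, 0.2, -1.9]
width: 0.658
gripper_force: 15.0
```

>>> {"api": "apply_moves", "payload": {
  "commands": [
    [40,0,-0.02,-0.03,0],
    [40,0,0,-0.03,0],
    [40,0,0,-0.02,0],
    [40,0,0,0,0],
    [40,0,0,0,0]
  ]
}}

```text
clock: 30.0
position: [0.4903, 0.1599, 0.0277]
ee_rot: [0.544, 3.094, 0.001]
force: [-2.8, -1.6, 12.1]
width: 0.66
gripper_force: 15.0
```

Contact is made. I'll release and retreat clear to the free side, towards +y and low x.

>>> {"api": "apply_moves", "payload": {
  "commands": [
    [75,0,0,0,0],
    [100,0,0,0,0],
    [100,0,0,0,0],
    [100,0,0,0,0],
    [100,0,0,0.4,0],
    [100,0,0,0.7,0],
    [100,0,0,0.7,0],
    [100,0,0,0.7,0],
    [100,-0.3,0.5,0.5,0],
    [100,-0.4,0.7,0.2,0],
    [100,-0.4,0.7,0,0],
    [100,-0.4,0.7,0,0]
  ]
}}

```text
clock: 31.5
position: [0.3994, 0.3173, 0.2193]
ee_rot: [0.544, 3.094, 0.001]
force: [0.4, 0.3, -0.4]
width: 0.999
gripper_force: 0.0
```

>>> {"api": "apply_moves", "payload": {
  "commands": [
    [100,-0.5,0.8,0,0],
    [100,-0.5,0.8,0,0],
    [100,-0.5,0.8,0,0],
    [100,-0.5,0.7,0,0],
    [100,-0.4,0.6,0,0],
    [100,0,0,0,0],
    [100,0,0,0,0]
  ]
}}

```text
clock: 32.38
position: [0.2567, 0.5374, 0.2186]
ee_rot: [0.544, 3.094, -0.002]
force: [1.0, -0.6, -0.2]
width: 0.998
gripper_force: 0.0
```

```bash
for a in "green .490 .160" "blue .5735 .363" "white .475 -.189" "yellow .415 -.351" "terra .619 .0206" "terra .599 -.369"; do python3 chk.py $a; done; python3 -c "
from h import *
cv2.imwrite('pics/end.png',np.vstack([imaging.get_image('top')[0][100:300],imaging.get_image('scene')[0][70:330]])[:,:,::-1])"
```

```text
top sau (array([0.49067001, 0.16027945]), np.float64(0.9528382856211636)) rim [0.48992341 0.16052363] 144 0.0696545828721884
scene sau (array([0.48843804, 0.15978762]), np.float64(0.9182852703258535)) rim [0.49213108 0.16123506] 206 0.06714677753858522
top sau (array([0.57345691, 0.3637394 ]), np.float64(0.9451930777534037)) rim [0.57307327 0.3636606 ] 160 0.0693591360292114
scene sau (array([0.57232394, 0.36334582]), np.float64(0.9381265815783287)) rim [0.57505678 0.36401941] 261 0.06774087188643318
top sau (array([ 0.47447495, -0.18916154]), np.float64(0.8548648123772739)) rim [ 0.47312324 -0.18727207] 143 0.06903582517787688
scene sau (array([ 0.47514406, -0.18893642]), np.float64(0.9326517158025005)) rim [ 0.47552722 -0.18589548] 169 0.06671577816066832
top sau (array([ 0.41438629, -0.35166672]), np.float64(0.9749778190882589)) rim [ 0.41198355 -0.34863673] 154 0.06897271754752736
scene sau (array([ 0.41516029, -0.35113029]), np.float64(0.9179547014413177)) rim [ 0.41448324 -0.34712365] 153 0.06680220059901203
top sau (array([0.64427881, 0.01736611]), np.float64(0.33593445181428017)) rim [0.61811903 0.02041653] 100 0.06529538951745269
scene sau (array([0.59527905, 0.00885659]), np.float64(0.48302304964539006)) rim [0.62021667 0.02151369] 107 0.06309674305612756
top sau (array([ 0.62237218, -0.37982292]), np.float64(0.3407856146930141)) rim [ 0.5985661  -0.36833119] 104 0.06475494600122464
scene sau (array([ 0.58013725, -0.38271927]), np.float64(0.5885564635871535)) rim [ 0.59979834 -0.36662226] 69 0.06264698178317736
```

View pics/end.png

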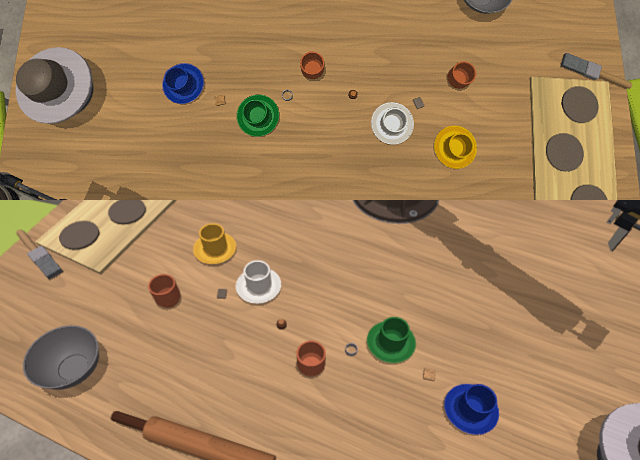

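All four cups stand centred on their own saucers: blue (183,83), green (258,115), white (392,122) and yellow (455,147) in the upper view. The measured offsets are at most 4 mm, the saucers and terracotta cups have not moved, and the arm is clear.

```bash
python3 -c "
from cell import arm
print(arm.sign_off())"
```

```text
the job is handed in; nothing more can be done
None
```

All four glazed cups stand upright within about 4 mm of the centre of their own saucers, the saucers and terracotta cups measured unmoved, and the job was handed in at about 33 s; sign-off returned no verdict.

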